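# Put the spanner in its tray and draw the level out of the toolbox

### The arm

A 6-joint arm with a two-finger parallel gripper is mounted at the origin on the work surface. World frame = base frame: x ahead of the robot, y to its left, z up, the work surface at z = 0. Lengths are in m, angles in rad, forces in N, time in s.
With the tool pointing down it reaches from about 0.275 to 1 m from the base axis. Payload 8.4 kg.
Tool frame: the origin (TCP) lies on the centre line of the jaws, within the pads' length; the fingertips stand 17 mm ahead of it and the grasp point (between the pads) lies 2 mm behind it (bot.tcp_to_tips is the y of the fingertips in the tool frame, in m); y points along the fingers, z is the direction in which the jaws open and shut, and the axes are right-handed (so a half turn about y gives the same grasp; the last joint's range is limited). The gripper opens to 85 mm and grips with 20 to 120 N. Pads are 22 mm wide; open, the fingers measure 114 mm over their backs; the gripper's body (76 mm by 85 mm) begins 54 mm behind the grasp point. The pads swing forward as they close: fully open they stand 13 mm farther back than shut.
Start: joints at [-1.184, 0.353, 1.633, -0, 1.155, -0.002], TCP at [0.237, -0.578, 0.248] pointing down, gripper open.
Joint ranges: [-2.63, 2.63], [-0.92, 2.1], [0.06, 2.66], [-1.3, 4.44], [0, 2.69], [-3.02, 3.02]. Speed limits (rad/s): [2.22, 2.22, 2.79, 3.14, 3.14, 3.14].

### API

Orientations are given as a unit quaternion [x, y, z, w].
In Python, from workcell import bot, hand, kinematics, get_obs, vision, hand_in gives the robot as it stands. The module is installed in compiled form; this text tells all that it offers. Calls block until the motion is done:
- bot.reach(position, orientation): joint-space move of the TCP to a pose.
- bot.servo_line(position, ori=None, velocity=0.15): straight line of the TCP; ori=None keeps the orientation; velocity is the mean speed in m/s.
- bot.goto_joints(angles): joint-space move.
- hand.move_gripper(opening, strength=None): finger opening in m; strength is the grip in N (None keeps the last); returns when the fingers have stopped.
- bot.dwell(seconds).
- kinematics.solve_ik(position, orientation): joint angles nearest the present ones, or None.
- get_obs(): the state.
- vision.read_camera(name): name is "scene" or "top" or "wrist"; returns a dict with "frame" (480x640x3 uint8, red, green, blue), "intrinsics" (3x3 intrinsics, pixels), "view" (4x4, takes a point from world to camera coordinates). Camera axes: x right, y down, z forward; pixel columns grow to the right and rows downward; lengths in m; the calibration is good to about 2 mm. A picture is of the moment at which its call begins. There is no depth.
A pose or a line that the arm cannot do raises bot.IKError and nothing moves.
- hand_in(): hands the job in, once; it reports no verdict.
The state is a dict: "time_s": time; "joint_pos": joint angles; "joint_vel": joint speeds; "joint_efforts": joint torques, N m; "position": TCP position; "orientation": TCP orientation; "wrist_force": force on the tool from outside, world axes, zero at the start; "ft_torque": the same for the moment, N m; "gripper_width": finger opening in m.
Only numpy, scipy, OpenCV 4.12 (cv2) and the standard library are available. Lean on these libraries where they do the work, as an engineer would, in place of code of your own. Each camera call takes 0.05 s, during which the arm holds its last target.

### The job

Take the steel spanner that lies across the mouth of the red toolbox, lay it flat and lengthwise in the wide compartment of the toolbox's grey tray and let go of it. Then draw out the level, which is longer than the mouth and lies partly under the tray, by tipping its free end up and passing it out aslant, and finish while holding it still in the gripper, all of it at least 5 cm above the toolbox's rim and touching nothing else. Leave the nozzle in the tray and everything on the shelf where it is.

Things in the scene. Friction and masses are not known exactly. Their poses are not given: they have to be found in the camera images.
- toolbox: Red toolbox, fixed; origin at the centre of its underside on the shelf, x across it, y along its length. Outside 150 (x) by 420 (y), walls 5 thick, inside 140 by 410; inner floor 12, rim 87 above the shelf all round. A fixed grey tray covers the inside from y = +10 to +205; the rest, y = -205 to +10, is the open mouth. Its lid lies swung back behind it (x = +87 to +232), not above 87.
- tray_slot (a point): Centre of the floor of the tray's wide compartment: at x = -30, y = +109.5, z = 75 of the toolbox, same axes. Compartment 80 (x) by 191 (y), 12 deep, edges flush with the rim. The tray's underside is at z = 72, 60 above the inner floor. A 4 thick divider at x = +12 parts it from the narrow compartment (56 wide, +x side) with the nozzle.
- mouth (a point): Centre of the toolbox's open mouth, 140 (x) by 215 (y), at rim height: at x = 0, y = -97.5, z = 87 of the toolbox, same axes. Open down to the inner floor, 75 below.
- spanner_mid (a point): Steel spanner, flat, 175 long, 10 thick, shaft 16 wide over the middle 112, heads up to 34 wide, about 150 g; the point is its centre (half-way up), x along its length, z up. It starts flat across the mouth, roughly along the toolbox's x, resting on the two long rims, nothing touching its middle.
- level_mid (a point): Aluminium level, a straight bar 300 long, 20 wide, 24 tall, yellow stripe, green vials, about 200 g; the point is its centre (half-way up), y along its length, z up. It starts loose on the toolbox's inner floor along the toolbox's y, its +y end (tail) beneath the tray, its -y end in the mouth, 30 to 85 from the end wall.
- level_tail (a point): Centre of the level's +y end face, 150 from its centre, hidden beneath the tray at the start
- level_head (a point): Centre of the level's -y end face, 150 from its centre, the free end in the mouth
- level: The level as above; origin at the centre of its underside, 12 below level_mid
- spanner: The spanner as above; origin at the centre of its underside, 5 below spanner_mid
- nozzle: White plastic spray nozzle, 60 long, 36 tall, standing in the tray's narrow compartment; origin at its underside; leave it
- jar: Clear glass jar, 72 across, 85 tall, on the shelf; origin at its underside; leave it
- coaster: Blue ceramic coaster, 96 across, 8 thick; origin at its underside; leave it
- tape: Yellow ring (roll of tape), 90 across, 24 tall; origin at its underside; leave it
- tin: Blue tin, 66 across, 70 tall; origin at its underside; leave it
- tape_measure: Orange tape measure, 65 by 35, 60 tall; origin at its underside; leave it
Not all that is in view belongs to the job. There is more than one size of the spanner; the job needs the middle-sized.

How it is judged:
By the outcome, as a careful person would: the job done as asked, in the order asked, and still so for the second after the job is handed in, while the arm keeps its last pose, push and grip.
It also fails if it takes over 48 s, if anything falls off the work surface, if the arm or the gripper's body presses on something with over 40 N, if the wrist force passes 120 N, or if a joint passes its speed limit or range.

## Working session

There is one attempt and no reset: what is moved stays moved. The work goes in short steps, each a Python script; the robot and the scene stay as the last script left them, time stands still between calls to the robot, and variables do not carry over. Pictures are saved under pics/ and viewed, and the job is handed in when it is done.

```bash
mkdir -p pics; ls
python3 - <<'E'
from workcell import bot, hand, kinematics, get_obs, vision
import cv2, numpy as np
np.set_printoptions(precision=4,suppress=True)
for n in ["scene","top","wrist"]:
    r=vision.read_camera(n); cv2.imwrite(f"pics/{n}0.png",r["frame"][:,:,::-1]); print(n,r["intrinsics"].tolist(),r["view"])
o=get_obs();print(o)
print(bot.tcp_to_tips)
E
```

```text
pics
scene [[552.4016044247393, 0.0, 321.0150626522148], [0.0, 552.4016044247393, 227.07098400319538], [0.0, 0.0, 1.0]] [[ 0.7746  0.6325 -0.0007 -0.3982]
 [ 0.4508 -0.5528 -0.7008 -0.1936]
 [-0.4437  0.5425 -0.7133  1.6593]
 [ 0.      0.      0.      1.    ]]
top [[469.71692931494005, 0.0, 316.6934713835316], [0.0, 469.71692931494005, 243.66183614367418], [0.0, 0.0, 1.0]] [[ 0.0303 -0.9994  0.0166 -0.0397]
 [-0.9928 -0.032  -0.115   0.5094]
 [ 0.1155 -0.013  -0.9932  1.0859]
 [ 0.      0.      0.      1.    ]]
wrist [[337.7778702483539, 0.0, 321.99081160071734], [0.0, 337.7778702483539, 236.1035837120156], [0.0, 0.0, 1.0]] [[ 0.3796 -0.9251 -0.0022 -0.623 ]
 [-0.8763 -0.3603  0.3199 -0.0427]
 [-0.2967 -0.1195 -0.9475  0.381 ]
 [ 0.      0.      0.      1.    ]]
{'time_s': 0.15, 'joint_pos': array([-1.1844,  0.3535,  1.634 , -0.    ,  1.1552, -0.0024]), 'joint_vel': array([-0.0004, -0.0015, -0.0021, -0.0013, -0.0032,  0.0005]), 'joint_efforts': array([  0.0007, -60.5635, -34.2338,   0.    ,   0.006 ,  -0.    ]), 'position': array([ 0.2368, -0.578 ,  0.2477]), 'orientation': array([-0.1367,  0.6942, -0.6934,  0.1365]), 'wrist_force': array([-0.4553, -0.2876,  0.2176]), 'ft_torque': array([-0.0469, -0.0204,  0.0124]), 'gripper_width': 0.0855528165465719}
0.017
```

View pics/scene0.png

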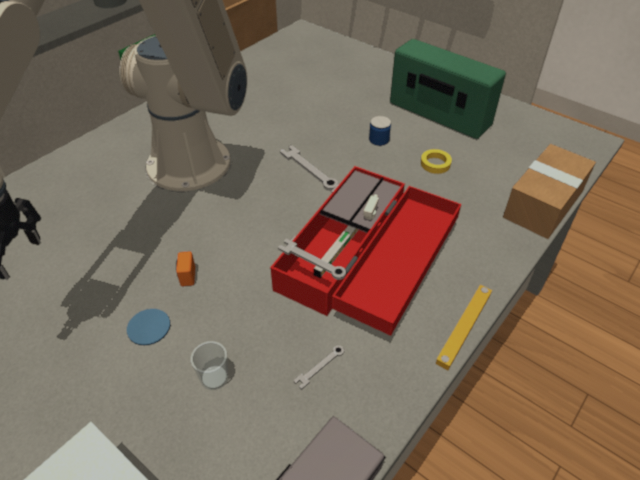

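View pics/top0.png

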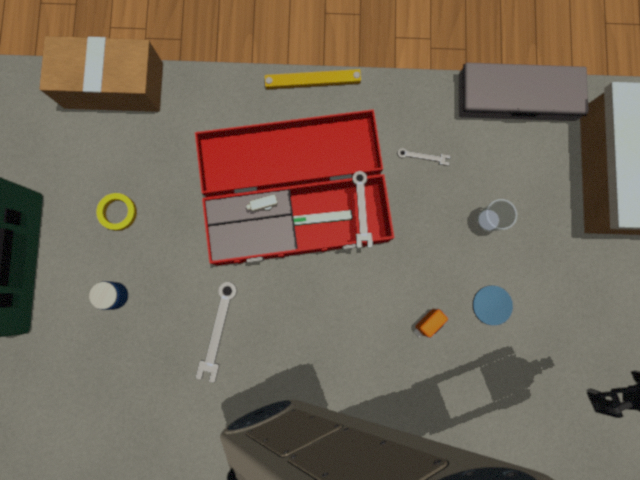

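View pics/wrist0.png

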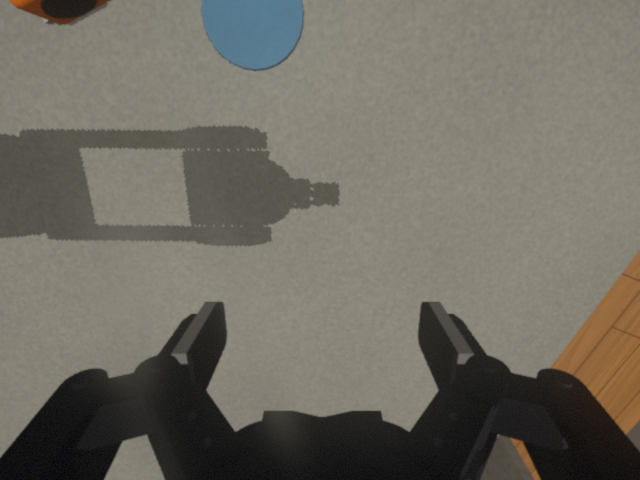

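Run:
```python
import cv2
a=cv2.imread("pics/top0.png")[160:280,190:410]; cv2.imwrite("pics/topz.png",cv2.resize(a,None,fx=3.6,fy=3.6,interpolation=cv2.INTER_CUBIC))
a=cv2.imread("pics/scene0.png")[155:315,260:480]; cv2.imwrite("pics/scenez.png",cv2.resize(a,None,fx=3.6,fy=3.6,interpolation=cv2.INTER_CUBIC))
```

```text
(no output)
```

View pics/topz.png

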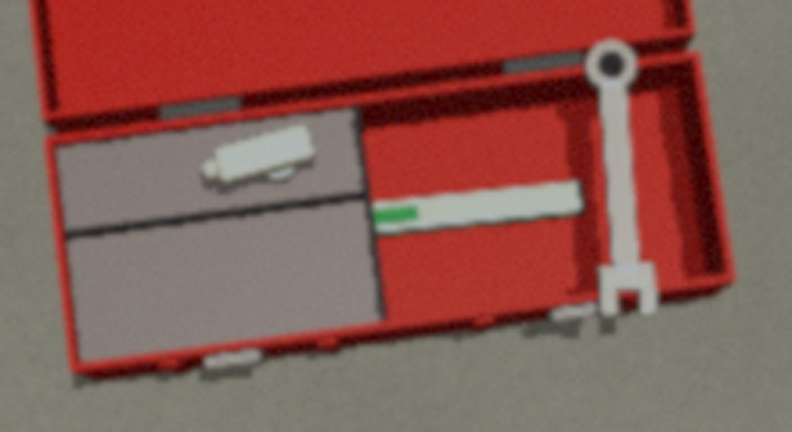

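View pics/scenez.png

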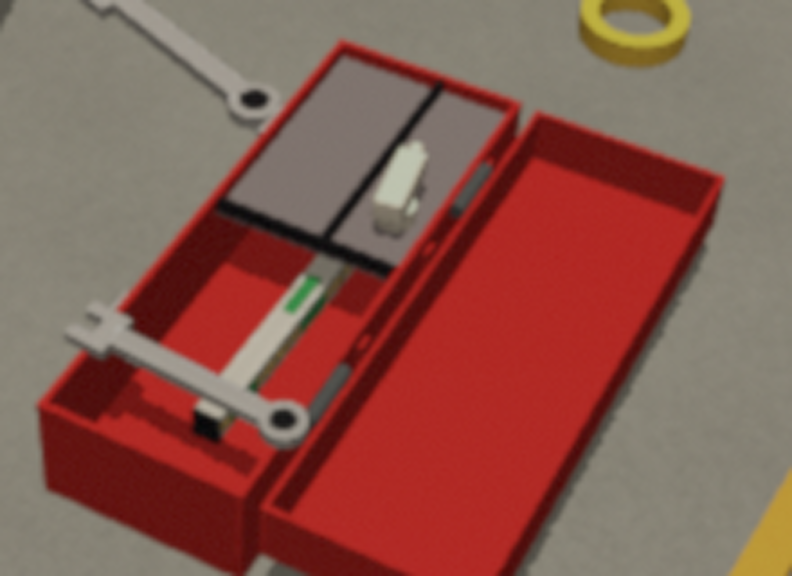

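```bash
cat > h.py <<'E'
import numpy as np, cv2, json
from scipy.optimize import least_squares
from scipy.spatial.transform import Rotation as R
np.set_printoptions(precision=4,suppress=True)
def proj(K,V,P):
    P=np.atleast_2d(P); c=P@V[:3,:3].T+V[:3,3]; u=c@np.array(K).T; return u[:,:2]/u[:,2:]
def onplane(K,V,px,z):
    px=np.atleast_2d(px).astype(float); d=np.c_[px,np.ones(len(px))]@np.linalg.inv(K).T@V[:3,:3]
    o=-V[:3,:3].T@V[:3,3]; s=(z-o[2])/d[:,2]; return o+d*s[:,None]
def tbw(t,P):
    P=np.atleast_2d(P); c,s=np.cos(t[2]),np.sin(t[2]); return P@np.array([[c,-s,0],[s,c,0],[0,0,1]]).T+[t[0],t[1],0]
E
python3 - <<'E'
from h import *
from workcell import vision,get_obs
rt=vision.read_camera("top");rs=vision.read_camera("scene")
C=np.array([[-75,210,87],[75,210,87],[75,-210,87],[-75,-210,87]])/1e3
top=np.array([[210.8,262.8],[202.5,198.9],[384.4,175.3],[394.2,237.8]])
sc=np.array([[355,166.7],[404.4,183.6],[np.nan]*2,[271.1,268.1]])
def f(t):
    P=tbw(t,C); a=proj(rt["intrinsics"],rt["view"],P)-top; b=proj(rs["intrinsics"],rs["view"],P)-sc
    r=np.r_[a.ravel(),b.ravel()]; return r[np.isfinite(r)]
s=least_squares(f,[0.6,0,0.0]);print(s.x,s.fun)
Z=lambda l:np.array(l)/3.6+[190,160]
inv=lambda P:(P-[s.x[0],s.x[1],0])@tbw([0,0,s.x[2]],np.eye(3)).T
inv=lambda P:tbw([0,0,-s.x[2]],P-[s.x[0],s.x[1],0])
sp=onplane(rt["intrinsics"],rt["view"],Z([[610,64],[620,175],[628,290]]),0.097);print("sp",sp,inv(sp))
lv=onplane(rt["intrinsics"],rt["view"],Z([[580,182],[584,212],[376,202],[378,235]]),0.036);print("lv",lv,inv(lv))
E
```

```text
[0.5624 0.0205 0.168 ] [-1.3245 -0.1485 -0.4149 -1.6125  0.1528 -2.0182  0.5265 -0.363  -1.5168
 -1.3556 -0.4441 -0.4879 -2.2011 -0.8021]
sp [[ 0.6563 -0.1154  0.097 ]
 [ 0.5854 -0.1231  0.097 ]
 [ 0.513  -0.1294  0.097 ]] [[ 0.0698 -0.1497  0.097 ]
 [-0.0014 -0.1454  0.097 ]
 [-0.0738 -0.1396  0.097 ]]
lv [[ 0.5917 -0.1033  0.036 ]
 [ 0.5717 -0.1064  0.036 ]
 [ 0.5739  0.0312  0.036 ]
 [ 0.5519  0.029   0.036 ]] [[ 0.0082 -0.127   0.036 ]
 [-0.0121 -0.1267  0.036 ]
 [ 0.013   0.0085  0.036 ]
 [-0.009   0.0101  0.036 ]]
```

```bash
cat >> h.py <<'E'
def ori(jaw_yaw, pitch_axis=None, ang=0):
    """tool y down, z along horizontal yaw; then optional world rotation"""
    z=np.array([np.cos(jaw_yaw),np.sin(jaw_yaw),0]); y=np.array([0,0,-1.]); x=np.cross(y,z)
    r=R.from_matrix(np.c_[x,y,z])
    if pitch_axis is not None: r=R.from_rotvec(ang*np.array(pitch_axis))*r
    return r.as_quat()
E
python3 - <<'E'
from h import *
from workcell import *
from workcell import vision,get_obs,kinematics,bot
o=get_obs(); Rt=R.from_quat(o["orientation"]).as_matrix(); print(Rt)
r=vision.read_camera("wrist");V=r["view"]; cam=-V[:3,:3].T@V[:3,3]
print("cam in tool",Rt.T@(cam-o["position"]), "fwd",Rt.T@V[2,:3],"right",Rt.T@V[0,:3])
th=0.168
for name,y in [("sp+",th+np.pi/2),("sp-",th-np.pi/2),("lv+",th),("lv-",th+np.pi)]:
    for p in [(0.585,-0.123,0.3),(0.55,0.12,0.2)]:
        print(name,p,kinematics.solve_ik(p,ori(y)))
E
```

```text
[[-0.9254 -0.0003  0.3791]
 [-0.3791  0.0006 -0.9254]
 [ 0.     -1.     -0.0007]]
cam in tool [-0.0818 -0.1257 -0.001 ] fwd [ 0.3199  0.9475 -0.0007] right [-0.0006  0.0009  1.    ]
sp+ (0.585, -0.123, 0.3) [-0.2097  0.2663  1.6364 -0.      1.2389 -1.9485]
sp+ (0.55, 0.12, 0.2) [ 0.2122  0.3095  1.8143 -0.      1.0178 -1.5266]
sp- (0.585, -0.123, 0.3) [-0.2097  0.2663  1.6364  0.      1.2389  1.193 ]
sp- (0.55, 0.12, 0.2) [ 0.2122  0.3095  1.8143 -0.      1.0178  1.6149]
lv+ (0.585, -0.123, 0.3) [-0.2097  0.2663  1.6364 -0.      1.2389 -0.3777]
lv+ (0.55, 0.12, 0.2) [ 0.2122  0.3095  1.8143 -0.      1.0178  0.0442]
lv- (0.585, -0.123, 0.3) [-0.2097  0.2663  1.6364 -0.      1.2389  2.7638]
lv- (0.55, 0.12, 0.2) None
```

Run:
```python
from h import *
from workcell import vision,get_obs,kinematics,bot
t=[0.5624,0.0205,0.168]
p=tbw(t,[-0.035,-0.04,0.27])[0]
bot.reach(p,ori(t[2]-np.pi/2))
r=vision.read_camera("wrist"); cv2.imwrite("pics/w1.png",r["frame"][:,:,::-1]); np.savez("w1.npz",K=r["intrinsics"],V=r["view"])
print(get_obs()["time_s"],get_obs()["position"],p)
```

```text
2.6 [ 0.5346 -0.0255  0.27  ] [ 0.5346 -0.0248  0.27  ]
```

View pics/w1.png

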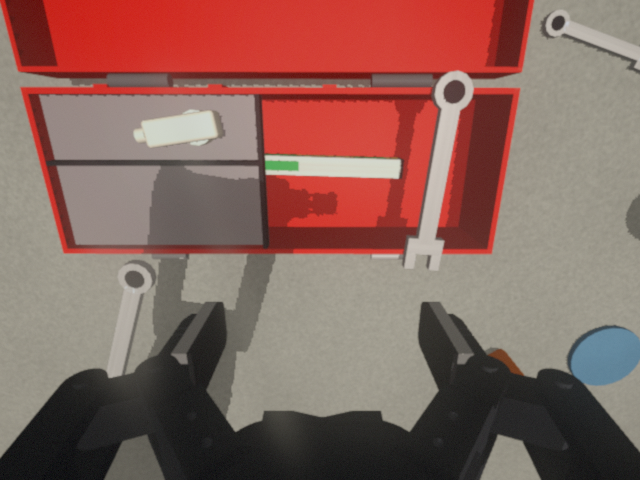

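```bash
python3 - <<'E'
from h import *
d=np.load("w1.npz");K,V=d["K"],d["V"]
C=np.array([[75,210,87],[75,-210,87],[-75,-210,87],[-75,210,87],[70,10,87],[-70,10,87]])/1e3
px=np.array([[22,88],[520,89],[492,252.5],[66,252.5],[263,95],[267,247]])
f=lambda t:(proj(K,V,tbw(t,C))-px)[:4].ravel()
s=least_squares(f,[.56,.02,.168]);t=s.x;print(t,s.fun,(proj(K,V,tbw(t,C))-px)[4:])
inv=lambda P:tbw([0,0,-t[2]],P-[t[0],t[1],0])
sp=inv(onplane(K,V,[[456,71],[453,91],[440,170],[425,245],[422,270]],0.097));print("sp",sp, np.linalg.norm(sp[0]-sp[-1]), "mid",(sp[0]+sp[-1])/2)
lv=inv(onplane(K,V,[[400,157.5],[400.5,178.5],[265,155],[265,175.5]],0.036));print("lv",lv)
np.save("t.npy",t)
E
python3 - <<'E'
import cv2
a=cv2.imread("pics/w1.png")[60:280,250:540]; cv2.imwrite("pics/w1z.png",cv2.resize(a,None,fx=2.7,fy=2.7,interpolation=cv2.INTER_CUBIC))
E
```

```text
[0.5606 0.0233 0.1674] [-0.6486 -0.325   1.339  -1.1058  0.406   1.5912 -1.217   1.3044] [[-3.2978 -0.7809]
 [ 1.0916  2.1809]]
sp [[ 0.0865 -0.1499  0.097 ]
 [ 0.0718 -0.1494  0.097 ]
 [ 0.008  -0.1459  0.097 ]
 [-0.0619 -0.1397  0.097 ]
 [-0.0876 -0.1393  0.097 ]] 0.17444129663630503 mid [-0.0005 -0.1446  0.097 ]
lv [[ 0.0128 -0.1239  0.036 ]
 [-0.009  -0.126   0.036 ]
 [ 0.0153  0.0166  0.036 ]
 [-0.006   0.0178  0.036 ]]
```

View pics/w1z.png

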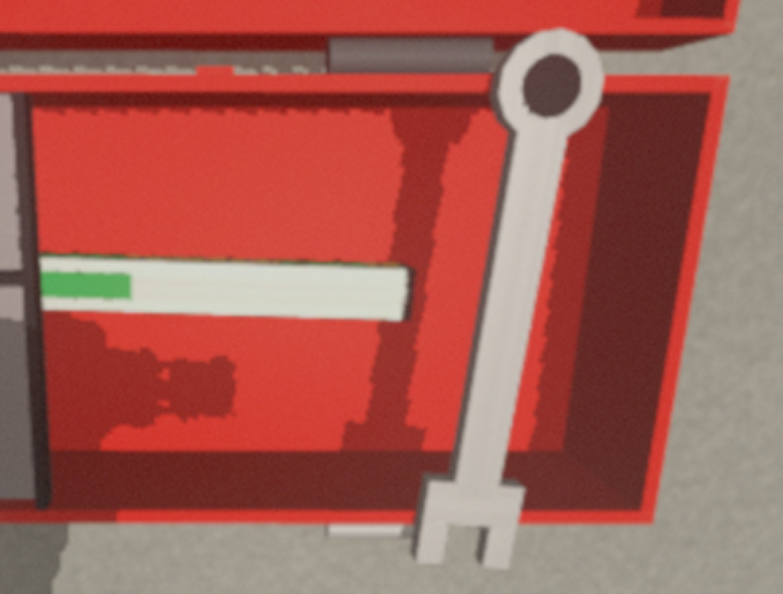

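```bash
python3 - <<'E'
from h import *
from workcell import vision,get_obs,kinematics,bot,hand
t=np.load("t.npy"); q=ori(t[2]-np.radians(3.5)-np.pi/2)
hand.move_gripper(0.045,60)
p=tbw(t,[-0.0005,-0.1446,0.16])[0]
bot.reach(p,q); p[2]=0.105
bot.servo_line(p,q,velocity=0.1)
r=vision.read_camera("wrist"); cv2.imwrite("pics/w2.png",r["frame"][:,:,::-1])
o=get_obs();print(o["time_s"],o["position"]-p,o["wrist_force"])
hand.move_gripper(0.0,60)
o=get_obs();print(o["time_s"],o["gripper_width"],o["wrist_force"])
r=vision.read_camera("wrist"); cv2.imwrite("pics/w3.png",r["frame"][:,:,::-1])
E
python3 -c "
import cv2,numpy as np
cv2.imwrite('pics/w23.png',np.hstack([cv2.resize(cv2.imread(f'pics/w{i}.png'),(400,300),interpolation=cv2.INTER_AREA) for i in (2,3)]))"
```

```text
4.4833 [0.0006 0.     0.0008] [0.1598 0.2266 0.2001]
4.8583 0.013984435227320386 [-0.7291  0.4052  6.4165]
```

View pics/w23.png

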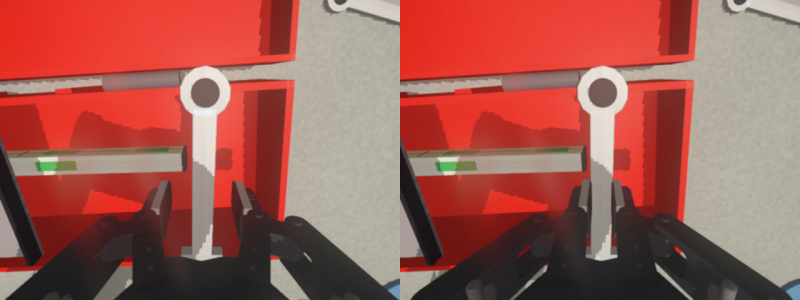

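Run:
```python
from h import *
from workcell import vision,get_obs,kinematics,bot,hand
t=np.load("t.npy"); q=ori(t[2])
p=get_obs()["position"]; p[2]=0.20
bot.servo_line(p,velocity=0.15)
o=get_obs();print(o["gripper_width"],o["wrist_force"],o["ft_torque"])
p=tbw(t,[-0.03,0.1095,0.20])[0]
bot.reach(p,q)
bot.dwell(0.2)
o=get_obs();print(o["time_s"],o["position"]-p,o["gripper_width"])
for n in ["wrist","top"]:
    r=vision.read_camera(n); cv2.imwrite(f"pics/{n}4.png",r["frame"][:,:,::-1]);np.savez(f"{n}4.npz",K=r["intrinsics"],V=r["view"])
```

```text
0.013898989537292579 [-0.2131  0.3166 -1.8189] [0.0122 0.0195 0.0149]
6.9917 [ 0.0003 -0.0007 -0.0002] 0.014152057095799527
```

View pics/wrist4.png

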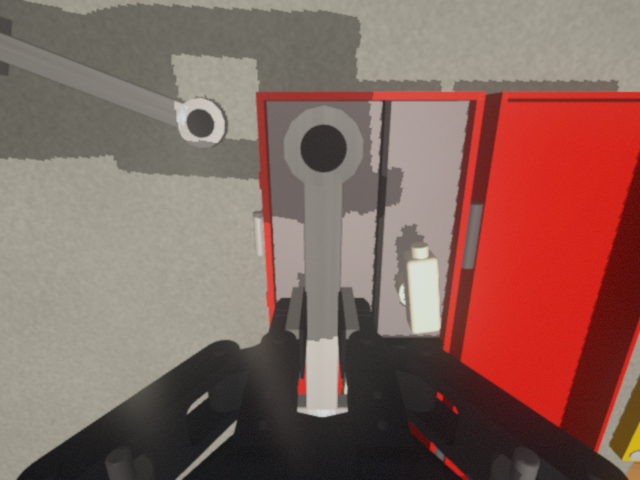

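View pics/top4.png

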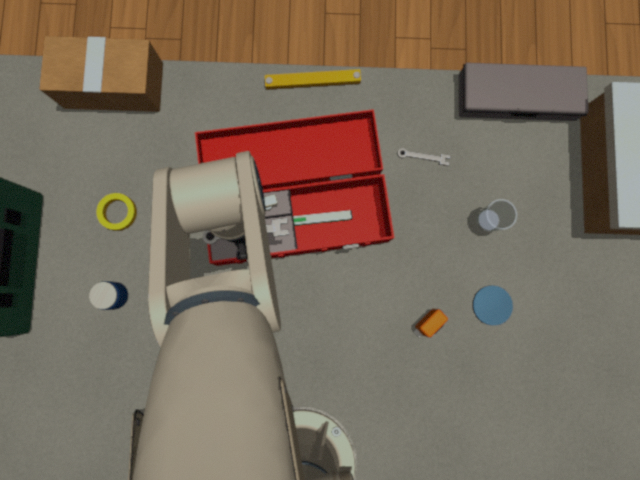

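```bash
python3 - <<'E'
from h import *
t=np.load("t.npy");inv=lambda P:tbw([0,0,-t[2]],P-[t[0],t[1],0])
d=np.load("wrist4.npz");K,V=d["K"],d["V"]
print("ring",inv(onplane(K,V,[[323,106],[323.5,148],[324,250]],0.192)))
print("corner (should be -75,210 / 75,210)",inv(onplane(K,V,[[257,93.5],[484.5,93.5]],0.087)))
print("floor far edge y205 inner",inv(onplane(K,V,[[267,101],[383,101],[376,335]],0.087)))
d=np.load("top4.npz");K,V=d["K"],d["V"]
print("top corner", inv(onplane(K,V,[[384.4,175.3],[394.2,237.8]],0.087)))
E
python3 -c "
import cv2
cv2.imwrite('pics/t4z.png',cv2.resize(cv2.imread('pics/top4.png')[160:280,190:410],None,fx=3.6,fy=3.6,interpolation=cv2.INTER_CUBIC))"
```

```text
ring [[-0.03    0.1976  0.192 ]
 [-0.0298  0.1826  0.192 ]
 [-0.0296  0.1407  0.192 ]]
corner (should be -75,210 / 75,210) [[-0.0728  0.2098  0.087 ]
 [ 0.0755  0.2096  0.087 ]]
floor far edge y205 inner [[-0.0666  0.2053  0.087 ]
 [ 0.0096  0.2051  0.087 ]
 [ 0.0139  0.0253  0.087 ]]
top corner [[ 0.0718 -0.2119  0.087 ]
 [-0.0742 -0.2117  0.087 ]]
```

View pics/t4z.png

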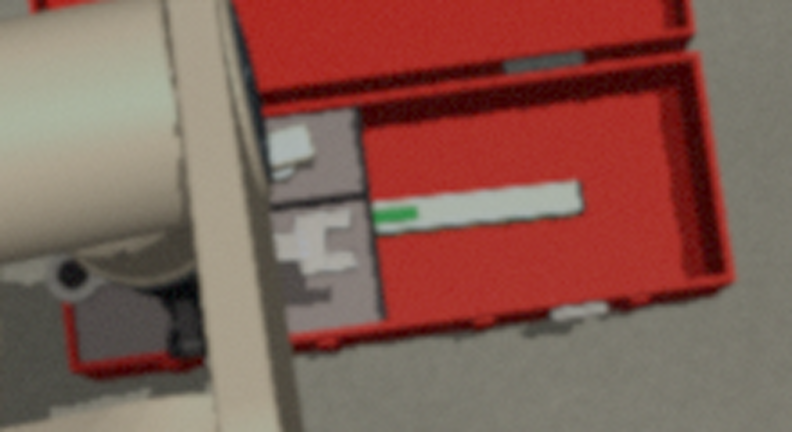

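Run:
```python
from h import *
from workcell import vision,get_obs,kinematics,bot,hand
t=np.load("t.npy"); q=ori(t[2])
p=tbw(t,[-0.03,0.1092,0.115])[0]
bot.servo_line(p,q,velocity=0.15)
for z in (0.098,0.0955,0.094,0.0925):
    p[2]=z; bot.servo_line(p,q,velocity=0.05); bot.dwell(0.1); o=get_obs(); print(z,o["position"][2],o["wrist_force"],o["time_s"])
    if o["wrist_force"][2]>3: break
hand.move_gripper(0.034); print(get_obs()["gripper_width"],get_obs()["wrist_force"])
p[2]=0.23; bot.servo_line(p,q,velocity=0.2)
r=vision.read_camera("wrist"); cv2.imwrite("pics/w5.png",r["frame"][:,:,::-1]);np.savez("w5.npz",K=r["intrinsics"],V=r["view"])
print(get_obs()["time_s"])
```

```text
0.098 0.09809957800029628 [-0.1653 -0.0527 -1.5444] 8.4
0.0955 0.09552763935855958 [-0.1588  0.4249 -2.2927] 8.75
0.094 0.09396981727968845 [ 0.7302 -1.0579 -1.446 ] 9.1
0.0925 0.09381558130931075 [-4.8529 -1.3825 16.5169] 9.45
0.033855295443202996 [-0.8879 -0.0935 -0.1568]
10.675
```

View pics/w5.png

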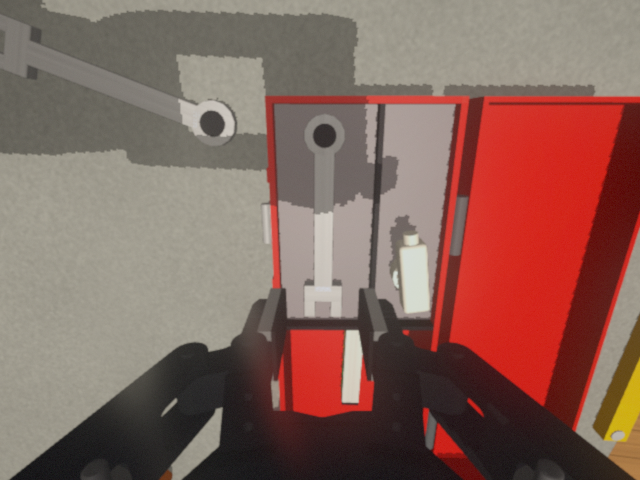

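Run:
```python
from h import *
t=np.load("t.npy");inv=lambda P:tbw([0,0,-t[2]],P-[t[0],t[1],0])
d=np.load("w5.npz");K,V=d["K"],d["V"]
print(inv(onplane(K,V,[[324,115],[323,316],[323,322]],0.085)))
print(inv(onplane(K,V,[[350,403]],0.036)))
a=cv2.imread("pics/w5.png")[270:420,230:430]; cv2.imwrite("pics/w5z.png",cv2.resize(a,None,fx=3.8,fy=3.8,interpolation=cv2.INTER_CUBIC))
```

```text
[[-0.0302  0.1976  0.085 ]
 [-0.0307  0.0245  0.085 ]
 [-0.0307  0.0181  0.085 ]]
[[ 0.0018 -0.125   0.036 ]]
```

View pics/w5z.png

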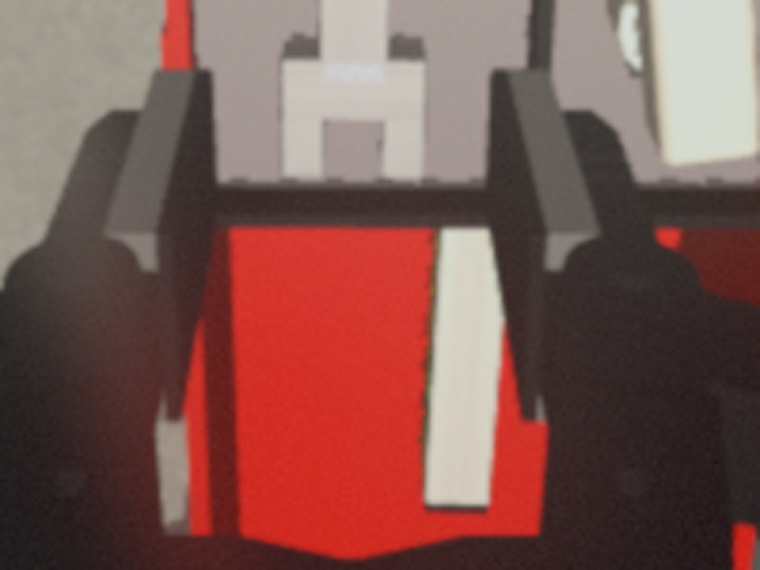

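```bash
cat >> h.py <<'E'
t=np.load("t.npy"); PHI=t[2]-0.019
XA=np.array([np.cos(PHI),np.sin(PHI),0]); YA=np.array([-np.sin(PHI),np.cos(PHI),0])
G0=tbw(t,[0.003,-0.065,0])[0]; D,H=0.240,0.021
def pose(a,yt,zt):
    """a deg, tail-bottom y,z in mm (toolbox)"""
    a=np.radians(a); y=yt/1e3-D*np.cos(a)+H*np.sin(a); z=zt/1e3+D*np.sin(a)+H*np.cos(a)
    p=G0+YA*(y+0.065); p[2]=z
    return p, ori(PHI,XA,-a)
W=[(0,175,12),(0,175,16),(0,115,16),(8,107,16.5),(16,100,16.5),(22,60,19),(30,20,22),(30,-20,32),(30,-20,190)]
E
python3 - <<'E'
from h import *
from workcell import vision,get_obs,kinematics,bot,hand
for w in W:
    p,q=pose(*w); print(w,p,kinematics.solve_ik(p,q))
    a=np.radians(w[0]); ztt=w[2]+24*np.cos(a);ytt=w[1]+24*np.sin(a); print("  top@tray",ztt+(ytt-10)*np.tan(a),"bot@wall",w[2]+(w[1]+205)*np.tan(a),"heady",w[1]-300*np.cos(a),"headz",w[2]+300*np.sin(a))
E
```

```text
(0, 175, 12) [ 0.5744 -0.0403  0.033 ] [-0.0727  0.5618  1.881  -0.      0.6988 -0.2211]
  top@tray 36.0 bot@wall 12.0 heady -125.0 headz 12.0
(0, 175, 16) [ 0.5744 -0.0403  0.037 ] [-0.0727  0.5553  1.88   -0.      0.7063 -0.2211]
  top@tray 40.0 bot@wall 16.0 heady -125.0 headz 16.0
(0, 115, 16) [ 0.5833 -0.0997  0.037 ] [-0.1718  0.5725  1.8442 -0.      0.7249 -0.3202]
  top@tray 40.0 bot@wall 16.0 heady -185.0 headz 16.0
(8, 107, 16.5) [ 0.5837 -0.1024  0.0707] [-0.102   0.512   1.8611 -0.2005  0.7438 -0.1043]
  top@tray 54.36832270657881 bot@wall 60.34874042714613 heady -190.08042062247108 headz 58.25193028801963
(16, 100, 16.5) [ 0.5833 -0.0996  0.1028] [-0.0215  0.4661  1.873  -0.3911  0.7932  0.1049]
  top@tray 67.27427117897116 bot@wall 103.95734265643642 heady -188.37850878149567 headz 99.19120674509975
(22, 60, 19) [ 0.5877 -0.129   0.1284] [-0.0172  0.4443  1.8667 -0.5216  0.8353  0.1897]
  top@tray 65.08614511601985 bot@wall 126.06694984631655 heady -218.15515637003625 headz 131.38197802477362
(30, 20, 22) [ 0.591  -0.1514  0.1602] [ 0.0143  0.4238  1.866  -0.6841  0.9012  0.3141]
  top@tray 55.4863156129983 bot@wall 151.9038105676658 heady -239.8076211353316 headz 171.99999999999997
(30, -20, 32) [ 0.5969 -0.191   0.1702] [-0.0548  0.4184  1.8456 -0.6832  0.8879  0.2409]
  top@tray 42.392304845413264 bot@wall 138.80979980008075 heady -279.8076211353316 headz 181.99999999999997
(30, -20, 190) [ 0.5969 -0.191   0.3282] [-0.0548  0.2402  1.7057 -0.5672  1.147   0.0226]
  top@tray 200.39230484541326 bot@wall 296.8097998000808 heady -279.8076211353316 headz 340.0
```

Run:
```python
from h import *
from workcell import vision,get_obs,kinematics,bot,hand
hand.move_gripper(0.05,90)
p,q=pose(0,175,12); u=p.copy(); u[2]=0.16
bot.reach(u,q); bot.servo_line(p,q,velocity=0.1)
r=vision.read_camera("wrist"); cv2.imwrite("pics/w6.png",r["frame"][:,:,::-1])
o=get_obs();print(o["time_s"],o["position"]-p,o["wrist_force"])
hand.move_gripper(0.0,90)
o=get_obs();print(o["time_s"],o["gripper_width"],o["wrist_force"])
r=vision.read_camera("wrist"); cv2.imwrite("pics/w7.png",r["frame"][:,:,::-1])
cv2.imwrite('pics/w67.png',np.hstack([cv2.resize(cv2.imread(f'pics/w{i}.png'),(400,300),interpolation=cv2.INTER_AREA) for i in (6,7)]))
```

```text
13.225 [ 0.0005 -0.      0.0007] [-0.4235 -0.0219 -0.0779]
13.6167 0.018180203868623814 [-0.8017  0.1099  5.8165]
```

View pics/w67.png

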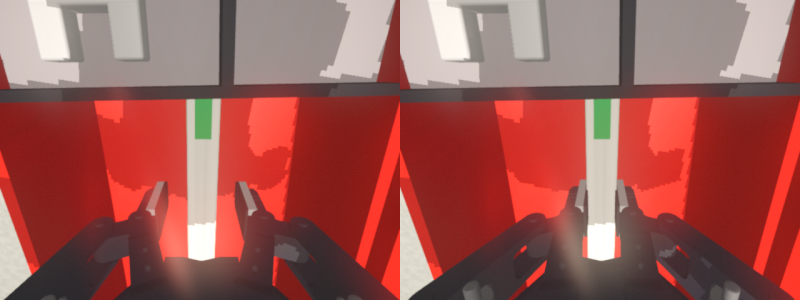

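Gripped: level centred between the pads (columns ~187–215 left, 585–617 right), width 18 mm. Now the draw-out, stopping if the forces rise.

Run:
```python
from h import *
from workcell import vision,get_obs,kinematics,bot,hand
hand.move_gripper(0.0,110)
for w in W[1:5]:
    p,q=pose(*w); bot.servo_line(p,q,velocity=0.06)
    o=get_obs(); print(w,o["time_s"],o["position"]-p,o["wrist_force"],o["ft_torque"],o["gripper_width"])
    if np.linalg.norm(o["wrist_force"])>25: print("STOP");break
for n in ["wrist","scene"]:
    r=vision.read_camera(n); cv2.imwrite(f"pics/{n}8.png",r["frame"][:,:,::-1])
a=cv2.imread("pics/scene8.png")[155:315,260:480]; cv2.imwrite("pics/scene8z.png",cv2.resize(a,None,fx=3.6,fy=3.6,interpolation=cv2.INTER_CUBIC))
```

```text
(0, 175, 16) 14.1333 [-0.     -0.      0.0002] [ 0.3209 -0.0652 -2.9056] [-0.2032 -0.0423  0.0326] 0.017549333120250258
(0, 115, 16) 15.2833 [-0.0001  0.0003 -0.    ] [-0.8082  0.2351 -1.4971] [-0.2206 -0.0178 -0.0396] 0.017803332430503055
(8, 107, 16.5) 16.0 [-0.0001  0.0003 -0.0002] [ 0.1321  0.0966 -2.0703] [-0.0567  0.0399 -0.0699] 0.01750029309285249
(16, 100, 16.5) 16.6917 [-0.0002 -0.     -0.0004] [-0.2741 -0.1254 -2.9175] [ 0.04   -0.0071  0.0282] 0.017517040766514336
```

View pics/scene8z.png

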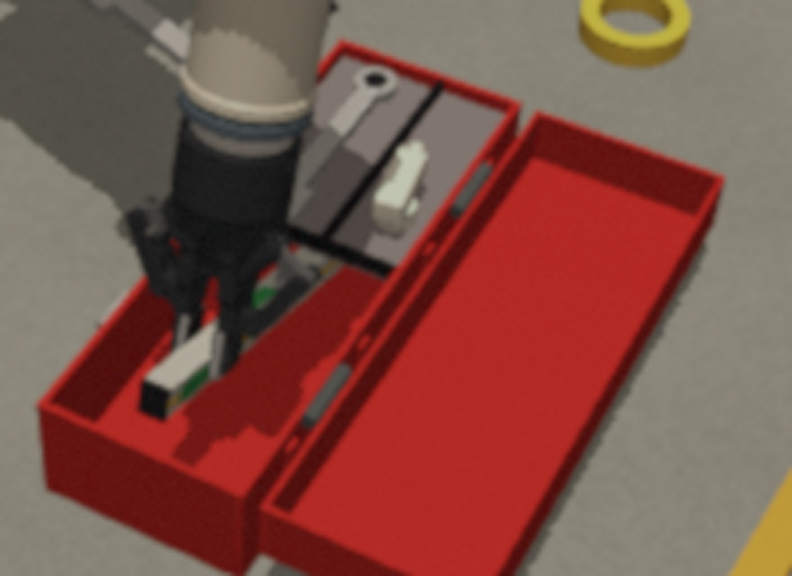

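View pics/wrist8.png

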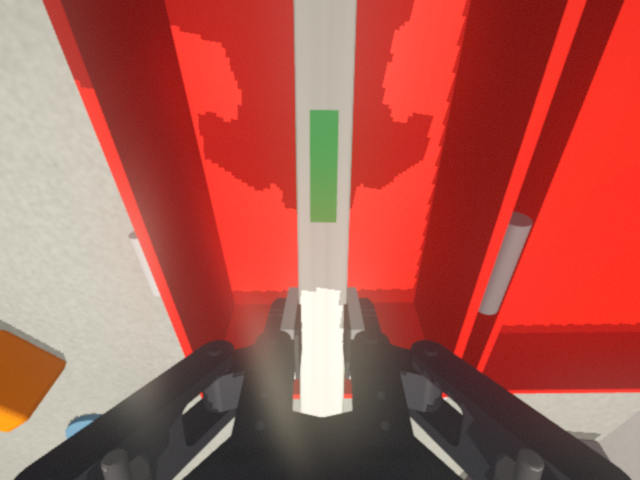

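Run:
```python
from h import *
from workcell import vision,get_obs,kinematics,bot,hand
bot.dwell(0.3)
o=get_obs(); print(o["wrist_force"],o["ft_torque"])
r=vision.read_camera("scene")
for w in [(16,100,16.5),(12,103,16.5)]:
    a=np.radians(w[0]);P=[]
    for x in (-.01,.01):
        for h in (0,.024):
            y=w[1]/1e3-.3*np.cos(a)+h*np.sin(a); z=w[2]/1e3+.3*np.sin(a)+h*np.cos(a)
            P.append(G0+YA*(y+.065)+XA*x+[0,0,z])
    print(w,(proj(r["intrinsics"],r["view"],np.array(P))-[260,155])*3.6)
```

```text
[ 0.9499  0.0565 -2.056 ] [ 0.0332  0.0149 -0.0222]
(16, 100, 16.5) [[138.7225 403.9516]
 [143.3455 372.681 ]
 [165.9576 416.5262]
 [170.8858 385.2004]]
(12, 103, 16.5) [[137.927  427.009 ]
 [141.082  397.5863]
 [164.8682 439.5826]
 [168.3416 410.1289]]
```

Run:
```python
from h import *
from workcell import vision,get_obs,kinematics,bot,hand
for w in W[5:]:
    p,q=pose(*w); bot.servo_line(p,q,velocity=0.07)
    o=get_obs(); print(w,o["time_s"],o["position"]-p,o["wrist_force"],o["ft_torque"],o["gripper_width"])
    if np.linalg.norm(o["wrist_force"])>25: print("STOP");break
bot.dwell(0.3)
for n in ["wrist","scene","top"]:
    r=vision.read_camera(n); cv2.imwrite(f"pics/{n}9.png",r["frame"][:,:,::-1])
```

```text
(22, 60, 19) 17.85 [-0.0001  0.0002 -0.0002] [-0.2622  1.1635 -2.7613] [ 0.1543  0.0746 -0.048 ] 0.017271797679052164
(30, 20, 22) 18.5583 [-0.0002  0.0002 -0.0003] [-0.4821  0.3513 -2.1796] [0.2632 0.0347 0.012 ] 0.017454355925447917
(30, -20, 32) 19.3 [-0.0002 -0.0001 -0.0001] [ 0.358  -0.2368 -2.5639] [0.3067 0.0095 0.0391] 0.017535888905431177
(30, -20, 190) 21.7083 [-0.0001  0.     -0.0003] [ 0.6686  0.2265 -1.7546] [ 0.2954  0.0127 -0.0474] 0.01729306081848995
```

View pics/scene9.png

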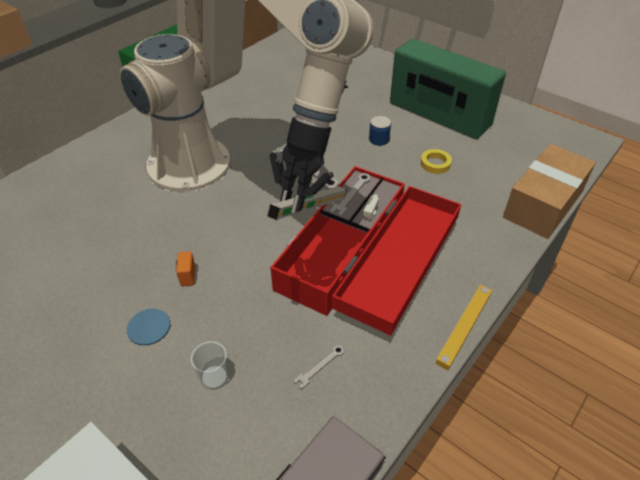

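View pics/wrist9.png

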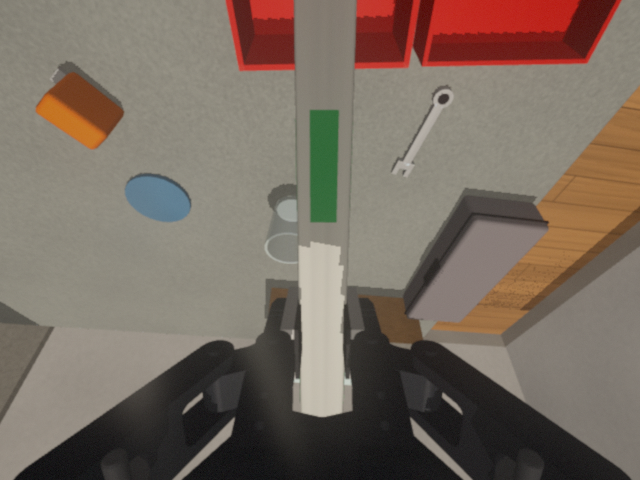

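View pics/top9.png

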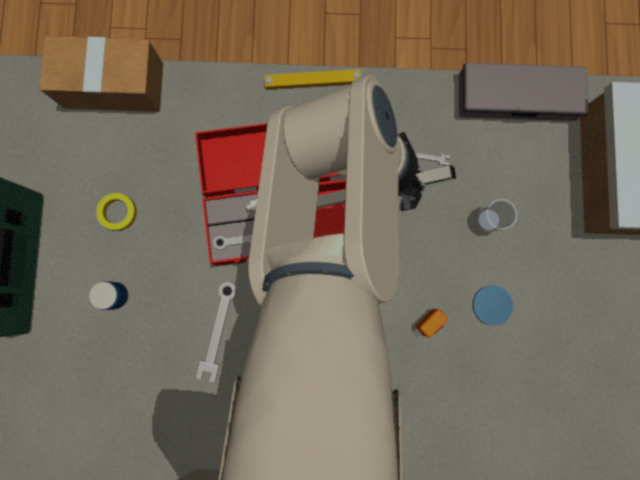

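Run:
```python
from h import *
from workcell import vision
r=vision.read_camera("scene"); im=r["frame"][:,:,::-1].copy()
a=np.radians(30)
z=[]
for d in (0,.3):
  for h in (0,.024):
    for x in (-.01,.01):
        y=-.02-d*np.cos(a)+h*np.sin(a); zz=.19+d*np.sin(a)+h*np.cos(a)
        print(d,h,x,(proj(r["intrinsics"],r["view"],G0+YA*(y+.065)+XA*x+[0,0,zz])[0]-[250,160])*4)
cv2.imwrite("pics/s9z.png",cv2.resize(im[160:300,250:440],None,fx=4,fy=4,interpolation=cv2.INTER_CUBIC))
```

```text
0 0 -0.01 [345.3938 135.571 ]
0 0 0.01 [375.6367 147.4848]
0 0.024 -0.01 [356.4024  96.6309]
0 0.024 0.01 [386.8897 108.3953]
0.3 0 -0.01 [ 71.8687 219.2572]
0.3 0 0.01 [108.0746 234.8833]
0.3 0.024 -0.01 [ 83.6932 170.7588]
0.3 0.024 0.01 [120.2592 186.1558]
```

View pics/s9z.png

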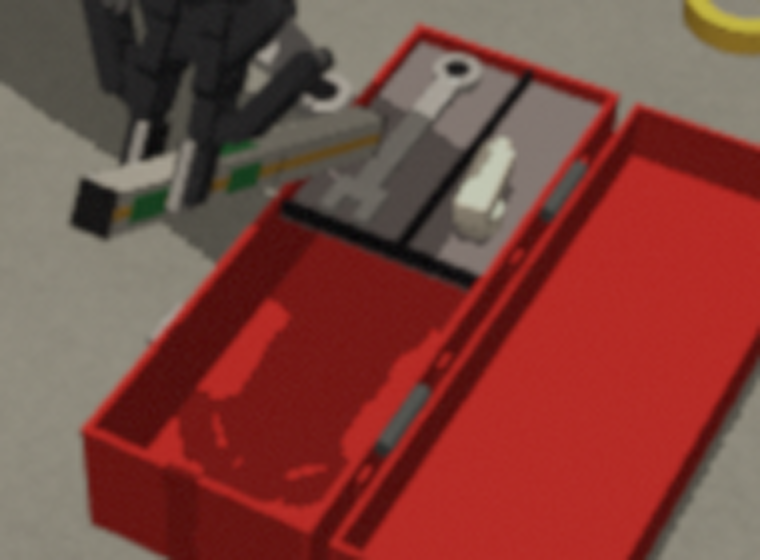

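Run:
```python
from workcell import get_obs,hand_in
o=get_obs();print(o["time_s"],abs(o["joint_vel"]).max(),o["gripper_width"],o["wrist_force"])
hand_in()
```

```text
22.2083 0.002208926783711013 0.017878125664624323 [-0.00345016  0.6016356  -1.01838029]
the job is handed in; nothing more can be done
```

I finished both parts and handed the job in at 22.2 s of the 48 s allowed.

- **Spanner:** I took the middle-sized one, which lay across the mouth, and released it flat and lengthwise in the wide compartment. In the wrist image it spans about y = 24 to 198 mm, centred at x ≈ -30 mm. The compartment runs from 14 to 205 mm.
- **Level:** I gripped it near its free end, slid it toward the end wall, tipped the free end up to 16° and then 30°, and drew it out aslant. It is held still. From the arm pose its lowest point is about 190 mm above the shelf, which is about 10 cm above the rim. Its ends in the final scene picture match that to within a few pixels.
- **Forces:** the highest wrist force I read was about 17 N, when the spanner touched the tray floor. While drawing out the level it stayed within about 3 N, with no sign of slipping in the grip.
- **Left alone:** the nozzle and the things on the shelf look unmoved in the last pictures. I checked those by eye only.

Small disagreements:
- The gripper read 14 mm on the 16 mm spanner shaft and about 17.5 mm on the 20 mm level.
- The toolbox position from the different cameras differed by up to about 3 mm.
- I could not explain the wrist moment readings while the level was tilted, so I relied on the pictures to confirm the grip.

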